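Turn the yellow leaf of the colour-sample book

ROBOT

A 6-joint arm with a two-finger parallel gripper is mounted at the origin on a cart in front of the work surface, level with it; the furniture and walls round the work are solid. World frame = base frame: x ahead of the robot, y to its left, z up, the work surface at z = 0. Lengths are in m, angles in rad, forces in N, time in s.
With the tool pointing down it reaches from about 0.325 to 0.775 m from the base axis. Payload 5.5 kg.
Tool frame: the origin (TCP) lies between the finger pads; the fingertips stand 8 mm ahead of it and the grasp point (between the pads) lies 11 mm behind it (tcp_to_tips is the distance from the TCP to the fingertips, in m); z points along the fingers, y is the line along which they close (so a half turn about z gives the same grasp; the last joint's range is limited). The gripper opens to 88 mm and grips with 3 to 60 N. Pads are 20 mm wide; open, the fingers measure 115 mm over their backs; the gripper's body (75 mm by 178 mm) begins 61 mm behind the grasp point.
Start: joints at [-1.389, 0.091, 1.231, -0, 1.82, -0.057], TCP at [0.142, -0.583, 0.231] pointing down, gripper open.
Joint ranges: [-2.87, 2.87], [-0.86, 2.18], [0.17, 2.46], [-1.51, 4.65], [0.06, 2.69], [-2.65, 2.65]. Speed limits (rad/s): [2.57, 2.57, 3.01, 3.14, 3.14, 3.14].

INTERFACE

Orientations are given as a unit quaternion [w, x, y, z].
In Python, from bench import * gives the robot as it stands. Calls block until the motion is done:
- move_to(position, orientation): joint-space move of the TCP to a pose.
- move_l(position, speed=0.15, orientation=None): straight line of the TCP; orientation=None keeps the orientation; speed is the mean speed in m/s.
- movej(angles): joint-space move.
- gripper_open() and close(): open the fingers fully, or close them until they stop; the grip force is fixed at half the most.
- hold(seconds).
- inverse_kinematics(position, orientation): joint angles nearest the present ones, or None.
- state(): the state.
- get_image(name): name is "side" or "top"; returns a dict with "frame" (400x640x3 uint8, blue, green, red), "depth" (400x640 float32, m along the optical axis (not along the pixel's ray), 0 where there is no reading), "camera_matrix" (3x3 intrinsics, pixels), "view" (4x4, takes a point from world to camera coordinates). Camera axes: x right, y up, looking along -z (the intrinsics and any distortion apply to the point x, -y, -z); pixel columns grow to the right and rows downward; lengths in m; the calibration is good to about 2 mm. A picture is of the moment at which its call begins.
A pose or a line that the arm cannot do raises IKError and nothing moves.
- job_done(): hands the job in; it is judged then, once.
The state is a dict: "time": time; "joint_pos": joint angles; "dq": joint speeds; "joint_torque": joint torques, N m; "ee_pos": TCP position; "ee_rot": TCP orientation; "ft_force": force on the tool from outside, world axes, zero at the start; "moment": the same for the moment, N m; "finger_gap": finger opening in m; "finger_force": force on a finger pad.
Only numpy, scipy, OpenCV 4.12 (cv2) and the standard library are available. Lean on these libraries where they do the work, as an engineer would, in place of code of your own. Each camera call takes 0.05 s, during which the arm holds its last target. There are 200 camera calls.

TASK

Uncover the orange paint sample: push the yellow half-leaf of the colour-sample book up by its tab with your fingertips and turn it over the spine until it lies flat on the other side. Only push it: do not pinch it between the fingers, do not lift, tip or shove the book, leave the blue half-leaf lying where it is, and do not disturb the loose things around. Finish with the hand clear.

Things in the scene. Friction and masses are not known exactly. Their poses are not given: they have to be found in the camera images.
- colour_book: Colour-sample book, loose, 1.8 kg: plywood board 190 mm (x, along the spine, roughly away from the robot) by 244 mm (y, to the left), 14 mm thick, its top 40 mm above the bench, on two battens 12 mm inside its long edges. Origin: centre of the underside. Spine at y = 0. Yellow half-leaf at +x (far), blue at -x (near), both on the right (-y) at first; orange under the yellow.
- yellow_leaf (a joint): Angle of the yellow half-leaf about the spine, rad: 0 flat on the right (book -y), 1.57 upright, 3.14 flat on the left; starts at 0 to 0.3. Stiff friction hinge (0.12 N m): it stays wherever it is left and must be pushed all the way down (1 to 2 N at the edge). Rigid plate 5 mm thick, 88 mm along the spine (book x = 2 to 90 mm), reaching 118 mm from the spine, plus the tab.
- blue_leaf (a joint): Angle of the blue half-leaf, same shape, senses and hinge as the yellow one, at book x = -90 to -2 mm, a green sample beneath; starts at 0 to 0.08 and must stay lying there (below 0.3).
- yellow_spine (a point): Point on the spine axis at the middle of the yellow leaf's length: book frame (46, 0, 44.5) mm. Axes as the book's.
- yellow_tab (a point): Middle of the yellow leaf's tab at half thickness, 137 mm from the spine axis; moves with the leaf. The tab, 44 mm wide, in the middle of the leaf's outer edge, reaches to 152 mm from the spine, 30 mm beyond the board's edge; with the leaf flat its underside is 42 mm above the bench, with nothing beneath it.
- yellow_face: The yellow sheet of the yellow leaf, 2.5 mm of its thickness, uppermost at the start. Its origin lies on the spine axis.
- yellow_back: The white back sheet of the yellow leaf, the other 2.5 mm, underneath at the start. Its origin lies on the spine axis.
- sanding_block: Bystander: cork sanding block with red paper, 64x106x31 mm, loose, left at the back. Origin under its centre.
- masking_tape: Bystander: roll of masking tape, 87 mm across, 25 mm high, loose, left at the back. Origin under its centre.
- nail_jar: Bystander: glass jar of copper nails, 60 mm across, 84 mm high, loose, left at the back. Origin at about the centre of its underside.
- folding_rule: Bystander: folded yellow wooden rule, 212x15 mm, 18 mm high, loose, lying along x on the right. Origin under the centre.
- carpenter_pencil: Bystander: flat red carpenter pencil, 165 mm long, 8 mm high, loose, lying along x at the far right. Origin under the centre.

How it is judged:
By the outcome, as a careful person would: the job done as asked, in the order asked, and still so for the second after the job is handed in, with the robot touching nothing.
It also fails if it takes over 48 s, if anything falls off the work surface, if the arm or the gripper's body presses on something with over 40 N, if the wrist force passes 120 N, or if a joint passes its speed limit or range.

## Working session

There is one attempt and no reset: what is moved stays moved. The work goes in short steps, each a Python script; the robot and the scene stay as the last script left them, time stands still between calls to the robot, and variables do not carry over. Pictures are saved under pics/ and viewed, at most 10 in all, crops included, and the job is handed in when it is done.

```bash
mkdir -p pics
cat > h.py <<'E'
from bench import *
import numpy as np, cv2
from scipy.spatial.transform import Rotation as R
def px2w(im,u,v,win=1):
    d=im["depth"][v-win:v+win+1,u-win:u+win+1]; d=np.median(d[d>0])
    K=im["camera_matrix"]; p=np.array([(u-K[0,2])/K[0,0]*d,-(v-K[1,2])/K[1,1]*d,-d,1])
    return (np.linalg.inv(im["view"])@p)[:3]
def cloud(im):
    d=im["depth"];K=im["camera_matrix"];v,u=np.mgrid[:d.shape[0],:d.shape[1]]
    p=np.stack([(u-K[0,2])/K[0,0]*d,-(v-K[1,2])/K[1,1]*d,-d,np.ones_like(d)],-1)
    return (p@np.linalg.inv(im["view"]).T)[...,:3]
E
python3 - <<'E'
from h import *
for n in("top","side"):
    im=get_image(n);cv2.imwrite(f"pics/{n}0.png",im["frame"]);np.savez(f"pics/{n}0.npz",**im)
    print(im["camera_matrix"],im["view"].round(3))
s=state();print(s["time"],s["ee_pos"],s["ee_rot"],s["finger_gap"],s["ft_force"])
E
```

```text
[[401.09823259   0.         320.30939302]
 [  0.         401.09823259 198.02439754]
 [  0.           0.           1.        ]] [[-0.013 -1.    -0.012  0.005]
 [ 0.995 -0.015  0.102 -0.609]
 [-0.102 -0.011  0.995 -1.305]
 [ 0.     0.     0.     1.   ]]
[[435.73151151   0.         322.740978  ]
 [  0.         435.73151151 202.75398837]
 [  0.           0.           1.        ]] [[-0.861 -0.509  0.008  0.526]
 [ 0.27  -0.443  0.855 -0.206]
 [-0.432  0.738  0.518 -1.012]
 [ 0.     0.     0.     1.   ]]
0.1 [ 0.14186292 -0.58272282  0.2296186 ] [-8.82498777e-04  9.92879736e-01  1.19117779e-01 -7.04301553e-05] 0.08800178910780226 [ 0.08189586 -0.44566086  0.71773837]
```

View pics/top0.png

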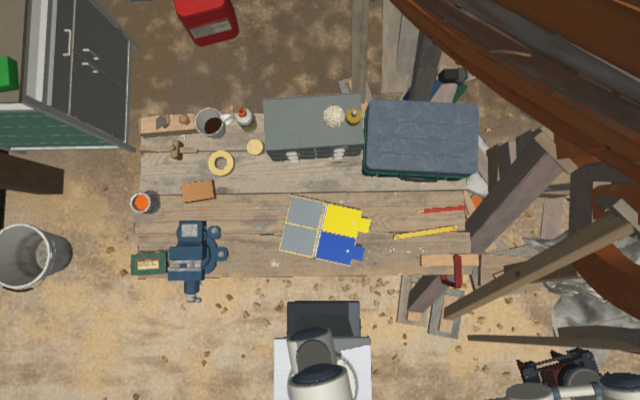

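View pics/side0.png

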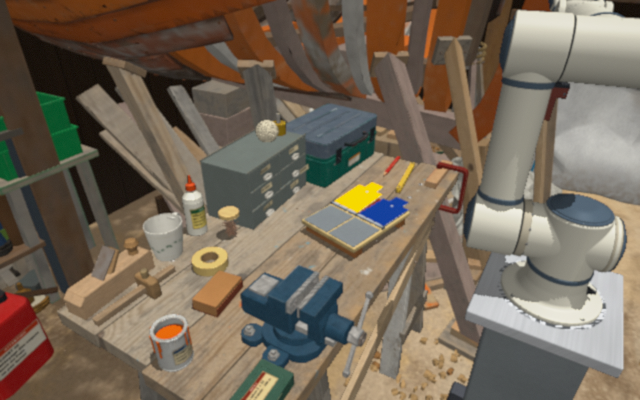

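The top view shows the book around (322,230), with the yellow leaf at (345,220) and its tab at (365,226). The blue leaf is at (338,248), the rule at (425,232), and the drawers and toolbox stand behind (rows 95–178). Next I'll fit the book pose by colour and depth.

```bash
cat >> h.py <<'E'
def leafpts(im,col):
    hsv=cv2.cvtColor(im["frame"],cv2.COLOR_BGR2HSV); P=cloud(im)
    lo,hi={"y":((24,170,120),(34,255,255)),"b":((105,150,60),(125,255,255)),"o":((8,170,120),(20,255,255))}[col]
    m=cv2.inRange(hsv,lo,hi)>0
    m&=(im["depth"]>0)&(abs(P[...,0]-.53)<.15)&(abs(P[...,1]+.03)<.17)&(P[...,2]>.02)
    return P[m],m
E
python3 - <<'E'
from h import *
for n in("top","side"):
    im=get_image(n)
    for c in "yb":
        p,m=leafpts(im,c); 
        if len(p)<30: print(n,c,len(p));continue
        ctr=p.mean(0);_,s,V=np.linalg.svd(p-ctr);nn=V[2]*np.sign(V[2,2])
        r=cv2.minAreaRect((p[:,:2]*1000).astype(np.float32))
        print(n,c,len(p),ctr.round(4),"n",nn.round(3),p.min(0).round(3),p.max(0).round(3),r)
    cv2.imwrite(f"pics/{n}1.png",cv2.resize(im["frame"][170:290,260:480] if n=="top" else im["frame"][150:270,290:430],None,fx=3.5 if n=="top" else 5,fy=3.5 if n=="top" else 5,interpolation=cv2.INTER_CUBIC))
E
```

```text
top y 1023 [ 0.5314 -0.081   0.054 ] n [0.043 0.099 0.994] [ 0.481 -0.16   0.034] [ 0.588 -0.011  0.068] ((530.5767822265625, -88.82804107666016), (145.2134552001953, 88.5809555053711), 77.72096252441406)
top b 954 [ 0.442  -0.059   0.0469] n [0.007 0.003 1.   ] [ 0.395 -0.14   0.04 ] [0.496 0.01  0.056] ((439.9810791015625, -66.91053009033203), (143.4231719970703, 82.07096862792969), 76.32030487060547)
side y 719 [ 0.5318 -0.0778  0.0553] n [0.027 0.104 0.994] [ 0.482 -0.161  0.045] [ 0.586 -0.01   0.065] ((530.8421630859375, -87.74817657470703), (147.2110595703125, 88.18561553955078), 77.60530090332031)
side b 677 [ 0.4416 -0.056   0.0483] n [0.005 0.003 1.   ] [ 0.393 -0.137  0.043] [0.497 0.012 0.052] ((440.0234375, -66.01043701171875), (142.5264892578125, 85.02666473388672), 75.27657318115234)
```

View pics/top1.png

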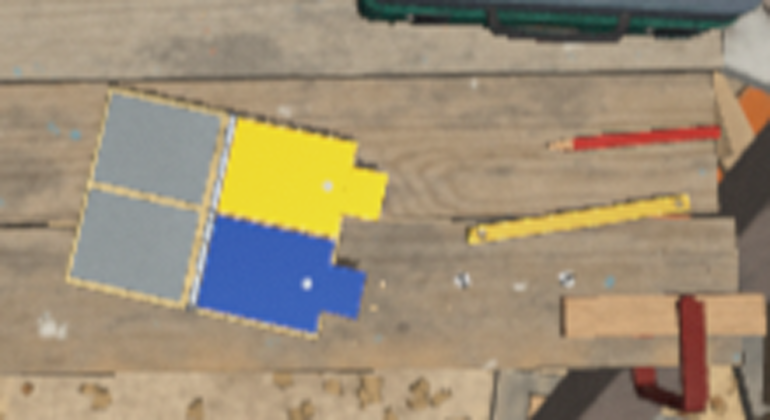

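View pics/side1.png

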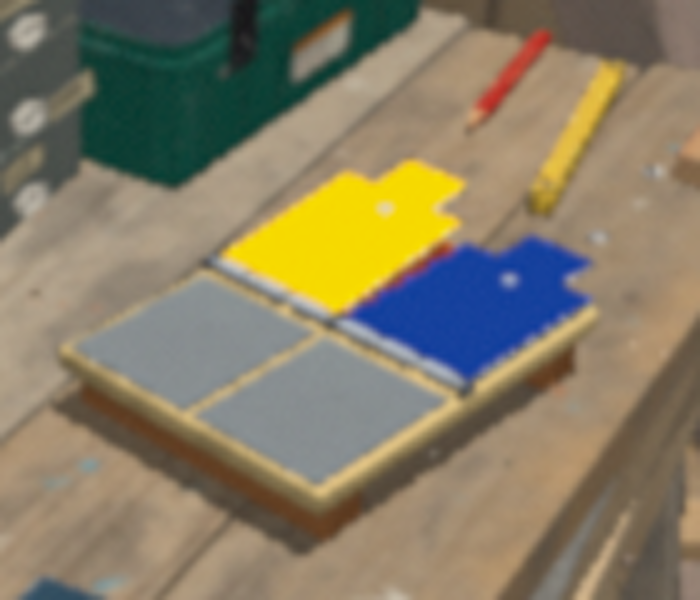

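The crops show the board corners at far-left (110,88), near-left (68,280) and near-right (318,337) in the top crop. The yellow leaf is raised slightly, about 0.1 rad. Next I'll fit the pose, plan a path with the tool fixed relative to the leaf, and check IK.

```bash
cat >> h.py <<'E'
def ray(im,u,v,z):
    K=im["camera_matrix"];Vi=np.linalg.inv(im["view"]);o=Vi[:3,3]
    d=Vi[:3,:3]@[(u-K[0,2])/K[0,0],-(v-K[1,2])/K[1,1],-1];return o+d*(z-o[2])/d[2]
def setpose(S,yaw):
    global SP,bx,by; SP=np.array([*S,.0445]); bx=np.array([np.cos(yaw),np.sin(yaw),0]);by=np.array([-np.sin(yaw),np.cos(yaw),0])
ez=np.array([0,0,1.])
def quat(phi,sgn):
    d=by*np.cos(phi)-ez*np.sin(phi);y=sgn*bx
    q=R.from_matrix(np.c_[np.cross(y,d),y,d]).as_quat();return q[[3,0,1,2]]
def tcp(C,phi):  # C=(y,z) of upper tip corner rel. spine in the leaf plane, m
    d=by*np.cos(phi)-ez*np.sin(phi);n=by*np.sin(phi)+ez*np.cos(phi)
    return SP+by*C[0]+ez*C[1]-.010*n-.008*d
def phi_of(a): return np.interp(a,np.radians([30,120]),np.radians([45,90]))
def corner(a,s=.024):
    phi=phi_of(a);ur=np.array([-np.cos(a),np.sin(a)]);ut=np.array([np.sin(a),np.cos(a)])
    if a<phi: return .152*ur-.0025*ut+s*np.array([np.cos(phi),-np.sin(phi)])
    return (.152-s)*ur-.0025*ut
E
python3 - <<'E'
from h import *
t=dict(np.load("pics/top0.npz"));s=dict(np.load("pics/side0.npz"))
bk=np.array([[95,122],[-95,122],[-95,-122]])/1e3
def fit(w):
    A=bk-bk.mean(0);B=w-w.mean(0);y=np.arctan2((A[:,0]*B[:,1]-A[:,1]*B[:,0]).sum(),(A*B).sum())
    c,q=np.cos(y),np.sin(y);o=w.mean(0)-np.array([[c,-q],[q,c]])@bk.mean(0)
    print("yaw",np.degrees(y).round(2),"book",o.round(4),"yspine",(o+.046*np.array([c,q])).round(4),"sides",np.linalg.norm(np.diff(w,axis=0),axis=1).round(4))
fit(np.array([ray(t,260+(u+.5)/3.5-.5,170+(v+.5)/3.5-.5,.04)[:2] for u,v in((110,88),(68,280),(318,337))]))
fit(np.array([ray(s,290+(u+.5)/5-.5,150+(v+.5)/5-.5,.04)[:2] for u,v in((212,261),(62,350),(318,490))][1:]+[[0,0]])) if 0 else None
for n,im in(("top",t),("side",s)):
    p,_=leafpts(im,"y");r=cv2.minAreaRect((p[:,:2]*1000).astype(np.float32))
    a=np.radians(r[2]);print(n,"leaf yspine",np.array(r[0])+77.5*np.array([np.cos(a),np.sin(a)]))
# obstacles: heights near the hand sweep
P=cloud(t).reshape(-1,3)
for lo,hi in(((.60,-.40),(.75,.3)),((.4,-.45),(.62,-.19)),((.4,.13),(.62,.4))):
    q=P[(P[:,0]>lo[0])&(P[:,0]<hi[0])&(P[:,1]>lo[1])&(P[:,1]<hi[1])&(P[:,2]>.06)]
    print(lo,hi,len(q),q.min(0).round(3) if len(q) else '',q.max(0).round(3) if len(q) else '')
print("rule end",ray(t,260+470/3.5,170+237/3.5,.018))
setpose((.547,-.0125),np.radians(-12.3))
for sg in(1,-1):
  for a in np.radians([6,45,90,120,150,180]):
    f=phi_of(a);q=inverse_kinematics(tcp(corner(a),f),quat(f,sg));print(sg,np.degrees(a).round(),tcp(corner(a),f).round(3),None if q is None else np.round(q,2))
E
```

```text
yaw -13.02 book [ 0.5033 -0.0041] yspine [ 0.5481 -0.0144] sides [0.1844 0.2388]
top leaf yspine [546.80943451 -12.83168521]
side leaf yspine [548.21170864 -13.12220334]
(0.6, -0.4) (0.75, 0.3) 20291 [ 0.617 -0.4    0.06 ] [0.75  0.214 1.051]
(0.4, -0.45) (0.62, -0.19) 984 [ 0.591 -0.45   0.74 ] [ 0.62  -0.387  0.9  ]
(0.4, 0.13) (0.62, 0.4) 631 [0.406 0.354 0.06 ] [0.536 0.4   0.145]
rule end [ 0.47397405 -0.24732774  0.018     ]
1 6.0 [ 0.516 -0.156  0.04 ] [-0.76  0.25  1.58  0.66  1.74 -0.57]
1 45.0 [ 0.524 -0.117  0.131] [-0.65  0.06  1.56  0.6   1.78 -0.38]
1 90.0 [ 0.544 -0.026  0.178] [-0.27 -0.08  1.52  0.26  1.72 -0.02]
1 120.0 [0.558 0.038 0.165] [ 0.01 -0.02  1.46  0.    1.7   0.22]
1 150.0 [0.568 0.085 0.119] [0.09 0.03 1.49 0.   1.62 0.3 ]
1 180.0 [0.572 0.103 0.055] [0.12 0.08 1.56 0.   1.51 0.33]
-1 6.0 [ 0.516 -0.156  0.04 ] [-0.76  0.25  1.58  0.66  1.74  2.57]
-1 45.0 [ 0.524 -0.117  0.131] None
-1 90.0 [ 0.544 -0.026  0.178] None
-1 120.0 [0.558 0.038 0.165] None
-1 150.0 [0.568 0.085 0.119] None
-1 180.0 [0.572 0.103 0.055] None
```

Run:
```python
from h import *
for n in("top","side"):
    P=cloud(dict(np.load(f"pics/{n}0.npz"))).reshape(-1,3)
    for y0 in np.arange(-.45,.3,.05):
        o=[]
        for z0,z1 in((.05,.1),(.1,.15),(.15,.2),(.2,.3),(.3,.5)):
            q=P[(P[:,0]>.595)&(P[:,0]<.9)&(P[:,1]>y0)&(P[:,1]<y0+.05)&(P[:,2]>z0)&(P[:,2]<z1)]
            o.append((len(q),np.percentile(q[:,0],3).round(3)) if len(q)>4 else None)
        print(n,y0.round(2),o)
```

```text
top -0.45 [(58, np.float64(0.652)), (90, np.float64(0.653)), (1131, np.float64(0.672)), None, None]
top -0.4 [(35, np.float64(0.664)), (84, np.float64(0.644)), (1147, np.float64(0.676)), None, None]
top -0.35 [(50, np.float64(0.667)), (119, np.float64(0.644)), (1129, np.float64(0.68)), None, None]
top -0.3 [(35, np.float64(0.671)), (140, np.float64(0.648)), (1115, np.float64(0.683)), None, None]
top -0.25 [(41, np.float64(0.666)), (82, np.float64(0.668)), (1123, np.float64(0.686)), None, None]
top -0.2 [(107, np.float64(0.669)), (131, np.float64(0.671)), (1052, np.float64(0.688)), None, None]
top -0.15 [(100, np.float64(0.69)), (90, np.float64(0.69)), (452, np.float64(0.72)), (127, np.float64(0.811)), None]
top -0.1 [(68, np.float64(0.714)), (63, np.float64(0.715)), (585, np.float64(0.751)), (248, np.float64(0.803)), None]
top -0.05 [(53, np.float64(0.715)), (59, np.float64(0.741)), (618, np.float64(0.75)), (225, np.float64(0.802)), None]
top -0.0 [(51, np.float64(0.746)), (60, np.float64(0.746)), (813, np.float64(0.747)), None, None]
top 0.05 [(56, np.float64(0.733)), (67, np.float6
[... 1324 characters left out ...]
 -0.05 [(130, np.float64(0.745)), (156, np.float64(0.719)), (469, np.float64(0.752)), (265, np.float64(0.805)), None]
side -0.0 [(144, np.float64(0.748)), (146, np.float64(0.748)), (450, np.float64(0.749)), None, None]
side 0.05 [(143, np.float64(0.737)), (155, np.float64(0.737)), (507, np.float64(0.746)), None, None]
side 0.1 [(168, np.float64(0.743)), (188, np.float64(0.743)), (558, np.float64(0.744)), None, None]
side 0.15 [(723, np.float64(0.744)), (752, np.float64(0.744)), (538, np.float64(0.744)), None, None]
side 0.2 [(314, np.float64(0.753)), (174, np.float64(0.849)), (40, np.float64(0.868)), None, None]
side 0.25 [(241, np.float64(0.848)), (153, np.float64(0.852)), None, None, None]
```

Clearances are fine: the hand reaches at most x≈0.60 on the right and 0.66 on the left, while the toolbox and chest start at 0.645 and 0.715. Now I'll close the fingers, approach under the tab and take the first part of the lift.

```bash
cat >> h.py <<'E'
setpose((.5475,-.0132),np.radians(-12.6))
def rep(tag):
    s=state();print(tag,"t",round(s["time"],2),"F",np.round(s["ft_force"],1),"p",np.round(s["ee_pos"],3))
    return s
def arc(degs,F0,v=.08,lim=10):
    for g in degs:
        a=np.radians(g);f=phi_of(a);move_l(tcp(corner(a),f),speed=v,orientation=quat(f,1))
        s=rep(f"a={g}")
        if np.linalg.norm(s["ft_force"]-F0)>lim: print("FORCE STOP");break
E
python3 - <<'E'
from h import *
f=np.radians(45);q=quat(f,1);d=by*np.cos(f)-ez*np.sin(f)
a=np.radians(6);p0=tcp(corner(a),f)-ez*.010
close()
move_to(p0-d*.16+ez*.03,q);rep("pre")
move_l(p0-d*.06,speed=.15);F0=rep("near")["ft_force"]
move_l(p0,speed=.06);rep("in")
arc([10,16,24,34],F0,v=.05)
for n in("top","side"):
    im=get_image(n);cv2.imwrite(f"pics/{n}2.png",im["frame"][100:320,200:520] if n=="top" else im["frame"][80:320,240:560])
a,b=[cv2.resize(cv2.imread(f"pics/{n}2.png"),(400,290)) for n in("top","side")]
cv2.imwrite("pics/both2.png",np.hstack([a,b]))
E
```

```text
pre t 3.25 F [ 0.3  0.6 -1.1] p [ 0.49  -0.268  0.173]
near t 4.22 F [ 1.  -0.7 -0.1] p [ 0.506 -0.199  0.073]
in t 5.37 F [ 0.4 -1.1 -0.4] p [ 0.516 -0.157  0.03 ]
a=10 t 5.92 F [-0.6 -0.  -0.7] p [ 0.516 -0.156  0.05 ]
a=16 t 6.39 F [ 0.2  0.2 -1. ] p [ 0.517 -0.152  0.066]
a=24 t 6.97 F [-0.3  0.   0. ] p [ 0.518 -0.145  0.086]
a=34 t 7.64 F [ 1.1  0.4 -0.8] p [ 0.521 -0.134  0.109]
```

View pics/both2.png

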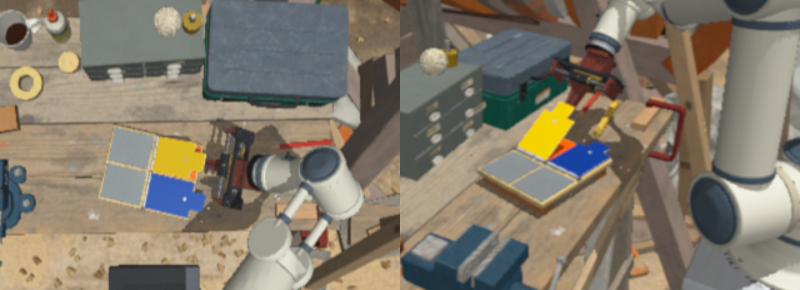

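The side view shows the yellow leaf raised about 35° on the finger, with orange showing beneath at about (565,148). The blue leaf is flat and the book hasn't moved. I'll continue the turn.

Run:
```python
from h import *
F0=np.array([.4,-.4,-.4])
arc([46,58,70,82,94,106],F0,v=.07)
P={}
im=get_image("side");cv2.imwrite("pics/side3.png",cv2.resize(im["frame"][80:320,240:560],(640,480)))
```

```text
a=46 t 8.32 F [-0.6 -0.8 -0.3] p [ 0.524 -0.116  0.133]
a=58 t 8.91 F [ 0.2 -0.7 -0. ] p [ 0.529 -0.094  0.153]
a=70 t 9.46 F [ 0.5 -0.3  0.4] p [ 0.535 -0.07   0.167]
a=82 t 10.0 F [ 0.2 -0.3  0.9] p [ 0.54  -0.045  0.175]
a=94 t 10.54 F [-0.5 -0.  -0. ] p [ 0.546 -0.018  0.178]
a=106 t 11.08 F [ 0.8  0.7 -0.6] p [0.552 0.008 0.175]
```

View pics/side3.png

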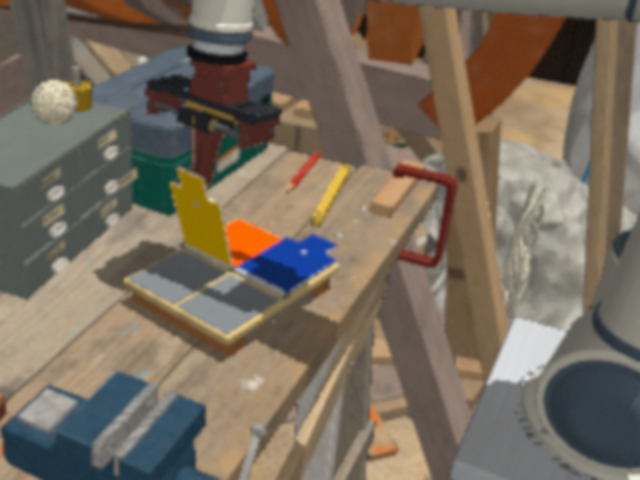

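The leaf is just past upright at (200,215), with the fingers behind the tab and the blue leaf and book undisturbed. Next I'll push it over and press it down under a force guard.

Run:
```python
from h import *
F0=np.array([.2,-.2,-.2])
arc([118,130,142,154,165,174],F0,v=.07)
p=tcp(corner(np.pi),np.pi/2)
for i in range(12):
    q=p+ez*(.003-.001*i); move_l(q,speed=.02)
    hold(.1);F=np.mean([state()["ft_force"] for _ in range(1)],0)
    print(i,F.round(1),end=" ")
    if F[2]>6: break
hold(.3);rep("\npress")
move_l(state()["ee_pos"]+ez*.15,speed=.15)
h0=state()["ee_pos"];move_l(h0+np.array([-.15,-.12,.03]),speed=.2)
rep("clear")
for n in("top","side"):
    im=get_image(n);np.savez(f"pics/{n}4.npz",**im)
    for c in "yob":
        pp,_=leafpts(im,c);print(n,c,len(pp),pp.mean(0).round(3) if len(pp) else '')
    P=cloud(im).reshape(-1,3);r=P-SP
    u,w=r@bx,r@by;m=(abs(u)<.035)&(w>.02)&(w<.11)&(abs(r[:,2])<.08)
    if m.sum()>20: print(n,"slope deg",np.degrees(np.arctan(np.polyfit(w[m],r[m,2],1)[0])).round(2),"mean z",P[m,2].mean().round(4))
    cr=im["frame"][170:290,240:440] if n=="top" else im["frame"][140:280,280:440]
    cv2.imwrite(f"pics/{n}4.png",cv2.resize(cr,(400,300)))
cv2.imwrite("pics/both4.png",np.hstack([cv2.imread(f"pics/{n}4.png") for n in("top","side")]))
```

```text
a=118 t 11.67 F [ 0.6 -0.2 -0.7] p [0.558 0.033 0.166]
a=130 t 12.2 F [-0.2 -0.7  0.7] p [0.563 0.056 0.152]
a=142 t 12.73 F [ 0.5  0.1 -0.2] p [0.567 0.074 0.133]
a=154 t 13.27 F [-1.  -0.3  1. ] p [0.57  0.088 0.11 ]
a=165 t 13.77 F [-0.4 -0.2  0.2] p [0.572 0.097 0.087]
a=174 t 14.2 F [ 0.7 -0.   0.1] p [0.573 0.101 0.068]
0 [-0.4 -0.3  0.9] 1 [ 0.1 -1.1  0. ] 2 [1.  0.5 0.4] 3 [-0.9 -0.4  2. ] 4 [-3.   0.   7.1] 
press t 16.67 F [-2.7  0.   6.9] p [0.573 0.102 0.055]
clear t 18.95 F [ 0.4 -0.2 -0.9] p [ 0.423 -0.018  0.233]
top y 0 
top o 668 [ 0.538 -0.08   0.043]
top b 174 [ 0.466 -0.069  0.057]
top slope deg 0.35 mean z 0.0465
side y 0 
side o 501 [ 0.535 -0.075  0.042]
side b 667 [ 0.441 -0.056  0.048]
side slope deg -9.06 mean z 0.0451
```

View pics/both4.png

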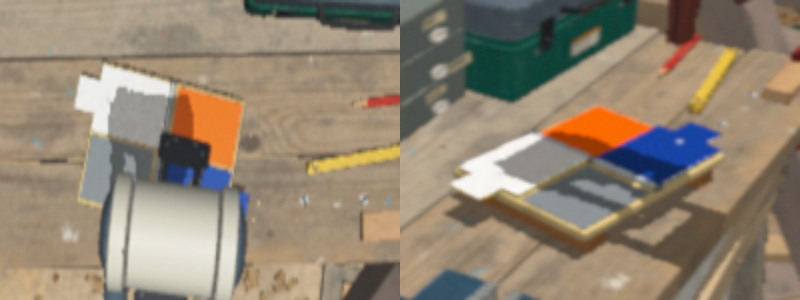

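The white back lies flat on the left (around (125,100) in the top crop) and the orange sample is uncovered. The blue leaf and the book haven't moved, and the hand is about 18 cm above them.

```bash
python3 -c "
from h import *
hold(.3);print(job_done())"
```

```text
the job is handed in; nothing more can be done
None
```

The yellow half-leaf is turned over the spine and pressed flat on the left, the orange sample is uncovered, the blue leaf and book are where they were, and the job was handed in at about 19 s with the hand clear.

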